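# Lid the dowel box, then work the sagging gate bolt and hold the cage gate ajar

## Robot

A 6-joint arm with a two-finger parallel gripper is mounted at the origin on the work surface. World frame = base frame: x ahead of the robot, y to its left, z up, the work surface at z = 0. Lengths are in mm, angles in rad, forces in N, time in s.
With the tool pointing down it reaches from about 275 to 750 mm from the base axis. Payload 10.2 kg.
Tool frame: the origin (TCP) lies at the very end of the fingers, on their centre line; the grasp point (between the pads) lies 19 mm behind it (ctrl.pinch_z is the distance from the TCP to the grasp point, in mm); y points along the fingers, z is the direction in which the jaws open and shut, and the axes are right-handed (so a half turn about y gives the same grasp; the last joint's range is limited). The gripper opens to 85 mm and grips with 20 to 120 N. Pads are 22 mm wide; open, the fingers measure 114 mm over their backs; the gripper's body (76 mm by 85 mm) begins 54 mm behind the grasp point. The pads swing forward as they close: fully open they stand 13 mm farther back than shut.
Start: joints at [-1.541, 0.313, 1.498, -0, 1.331, -0.223], TCP at [131.297, -508.323, 231.294] pointing down, gripper open.
Joint ranges: [-2.94, 2.94], [-0.97, 2.17], [0.19, 2.56], [-1.23, 4.37], [0.02, 3.11], [-2.88, 2.88]. Speed limits (rad/s): [2.39, 2.39, 3.01, 3.14, 3.14, 3.14].

## Interface

Orientations are given as a unit quaternion [w, x, y, z].
In Python, from rig import sense, eyes, ctrl gives the robot as it stands. The module is installed in compiled form; this text tells all that it offers.
- The arm moves only by the shell command python3 -m handwheel 'ROWS' [FORCE]. ROWS is JSON, a list of rows, each an object of numbers: "grip": the finger opening in mm, from 0 to 85.4; "tx", "ty", "tz": the shift along the tool's x, y, z in mm; "wx", "wy", "wz": the turn, a rotation vector about the tool's x, y, z in rad. In form: [{"grip": .., "tx": .., "ty": .., "tz": .., "wx": .., "wy": .., "wz": ..}, ...]. A call has 1 to 10 rows; each row shifts and turns the commanded pose from where the row before left it, along the tool's axes as they then stand; what a row does not reach is not made up. A row lasts 1/12 s, in which the tool goes at most 41.7 mm and 7.16 degrees, less where a joint would pass 70% of its speed; a pose out of reach is approached as far as the arm can. A call is refused whole if a number of a shift passes 41.7 or a number of a turn 0.125, either way. A call with a gripper value outside its range is refused whole. The fingers move at their own pace and stop on an object; FORCE is the grip in N (left out, the last holds). Time passes only in rows, so rows that do not move let the fingers close. It gives the time, the measured TCP pose, the force and the opening at its end, in the units of the state.
- sense(): the state, without advancing time (a new reading comes with each control period).
- eyes.capture(name): name is "side" or "top" or "wrist"; returns a dict with "pixels" (480x640x3 uint8, red, green, blue), "mtx" (3x3 intrinsics, pixels), "dist" ([k1, k2, p1, p2, k3] as OpenCV has them; the pictures are not rectified), "R" (3x3) and "t" (3): a world point X has camera coordinates R X + t. Camera axes: x right, y down, z forward; pixel columns grow to the right and rows downward; lengths in mm; the calibration is good to about 2 mm. A picture is of the moment at which its call begins. There is no depth.
- ctrl.finish_job(): hands the job in, once; it reports no verdict.
The state is a dict: "time_s": time; "joints": joint angles; "dq": joint speeds; "tau": joint torques, N m; "eef_pos": TCP position; "ee_rot": TCP orientation; "force": force on the tool from outside, world axes, zero at the start; "wrist_torque": the same for the moment, N m; "grip_width": opening from 0.0 (shut) to 1.0 (fully open).
Only numpy, scipy, OpenCV 4.12 (cv2) and the standard library are available. Lean on these libraries where they do the work, as an engineer would, in place of code of your own. Each camera call takes 0.05 s, during which the arm holds its last target.

## Task

The box of dowels is going into the bench cage: put its lid on squarely, dropped fully into its seat, without shifting the box. Then open the cage's gate for it: its barrel bolt hangs from one screw and the nose is caught behind the keeper's bent-up lip, so lift the bolt by its knob over the lip while drawing it back, and swing the gate out. The gate springs shut, so finish still holding it steady, about 12 cm ajar at its free edge, and leave everything else on the bench where it lies.

Things in the scene. Friction and masses are not known exactly. Their poses are not given: they have to be found in the camera images.
- lid_grip (a point): centre of the grip batten on the plywood lid: a bar 16 mm wide (lid x), 70 mm long (lid y), 30 mm high on the middle of the lid's plate (90 x 150 x 8 mm). The point is 15 mm above the plate's top, 23 mm above its underside, 28 mm above the foot of the lid. Axes: x across the batten, y along it, z up. The lid starts flat on the bench, right way up
- lid_seat (a point): the same lid: centre of the underside of its plate, the face that comes to rest on the box's rim. Below it a tongue 72 x 132 mm, 5 mm deep, drops into the box. Axes as lid_grip
- box_rim (a point): centre of the open mouth of the plywood dowel box, at rim height, 60 mm above the bench. Box 90 mm (x) x 150 mm (y) outside, walls 6 mm, mouth 78 x 138 mm (3 mm play round the lid's tongue), dowels to 10 mm below the rim; loose, 0.9 kg. The lid is seated when lid_seat lies on this point, long sides parallel (either way round)
- lid: the whole lid, about 0.11 kg; origin under the centre of its tongue (5 mm below lid_seat)
- dowel_box: the whole box; origin under its centre, 60 mm below box_rim
- gate: gate of the bench cage (plywood cupboard 400 x 260 mm, flat top 235 mm up): wooden frame with steel bars, 300 mm wide, 20 mm thick, top at 213 mm. Origin on the hinge line at bench height, on the front face. Axes: x along the gate from hinge to free edge, y into the cage, z up. Bolt parts stand out 35 mm from the front (-y), the keeper beyond the free edge 38 mm
- gate_hinge (a point): point on the gate's vertical hinge axis, at bench height
- gate_edge (a point): top front corner of the gate's free edge, 300 mm from the hinge axis; its distance from where it was when shut is how far the gate is ajar (120 mm is 0.40 rad)
- gate_swing (a joint): gate opening angle in rad, 0 shut, growing as it swings out of the cage (towards the gate's -y: clockwise seen from above); up to 1.5. A spring shuts it with about 0.8 to 1.1 N m (about 5 N at the knob)
- knob (a point): centre of the bolt's steel ball knob, 24 mm diameter, on a 10 mm stem, 52 mm above the axis of the bolt's rod, which runs 22 mm in front of the gate. Gate shut and bolt shot, it is about 229 mm from the hinge along the gate and 223 mm above the bench. Can be pinched from above, closing along the gate; only the stem stands within 30 mm below it
- bolt (a joint): how far the bolt (a 13 mm steel rod) is drawn back along its barrel towards the hinge, in m: 0 fully shot, 0.045 fully drawn; sliding friction about 1.5 N. It starts shot, 0 to 3 mm drawn. At 0.031 its nose is wholly past the keeper
- barrel (a joint): how far the barrel, with the bolt, is lifted about its one screw, in rad: 0 hanging sagged (free end 0.075 below level), 0.075 level, 0.17 stop; it falls back if let go. Screw 105 mm from the hinge, 180 mm above the bench, 120 mm from the stem with bolt shot: 1 mm of lift at the knob is 0.008 rad. Lifting takes about 3 N; the nose clears the lip at 0.06 rad (7 mm at the knob)
- nose (a point): lowest corner of the turned-down nose at the far end of the bolt, 106 mm from the knob's stem; the nose is 14 mm long and hangs 12 mm below the rod
- keeper_lip (a point): top of the keeper's bent-up lip, on the fixed post just beyond the gate's free edge: the nose sits behind it and about 11 mm below its top, and must come over it. The keeper's front leaf, 43 mm higher than this lip, stops the gate from opening while the nose is inside
- blade: bystander: steel saw blade, disc of 140 mm diameter, 4 mm thick, lying in front of the cage; the gate swings over it
- offcut: bystander: plywood offcut 100 x 60 x 10 mm lying flat, like a small lid but without a batten; the gate swings over it
- mallet: bystander: wooden mallet, head 60 x 110 x 65 mm, lying
- glue: bystander: white glue bottle 110 mm tall, 50 mm diameter
- wax_tin: bystander: steel tin, 72 mm diameter, 50 mm high
- stool_leg: bystander: square oak stool leg 320 x 30 x 30 mm, lying
There are look-alikes about, which are no part of the job. Leave any black look-alike of the lid alone.

How it is judged (in metres and radians):
On the way, in this order (a step that is already met when the one before it is completed fails the run):
1. the lid is seated squarely on the box and let go, the gate still shut (horizontal distance between lid_seat and box_rim below 0.007 m and z of lid_seat in the frame of box_rim between -0.0025 and 0.0025 m and angle between the x axis of lid_seat and the x axis of box_rim, either way round below 0.12 rad and contact force between the fingers and lid below 0.05 N and value of joint gate_swing below 0.05 rad), for 0.2 s.
2. the bolt is lifted over the keeper's lip and drawn back clear (value of joint bolt above 0.024 m), for 0.1 s.
3. the gate is swung ajar (value of joint gate_swing above 0.283 rad), for 0.2 s.
At the end, for the whole second after the job is handed in: lid on the rim (within 2.5 mm in height, 7 mm off centre, 0.12 rad) and untouched, box within 30 mm of its start; gate still, its free edge 85 to 154 mm out (0.283 to 0.52 rad), bolt drawn over 15 mm, fingers pressing on gate or bolt with over 1 N throughout (horizontal distance between lid_seat and box_rim below 0.007 m and z of lid_seat in the frame of box_rim between -0.0025 and 0.0025 m and angle between the x axis of lid_seat and the x axis of box_rim, either way round below 0.12 rad and contact force between the fingers and lid below 0.05 N and distance of dowel_box from where it was at the start of the episode below 0.03 m and value of joint gate_swing between 0.283 and 0.52 rad and velocity of joint gate_swing between -0.08 and 0.08 rad/s and value of joint bolt above 0.015 m and contact force between the fingers and gate above 1 N); the arm keeps its last pose, push and grip.
It fails at once if a bystander is shifted by more than 30 mm (distance of any of blade, offcut, mallet, glue, wax_tin, stool_leg from where it was at the start of the episode above 0.03 m).
It fails at once if the dowel box is shoved by more than 50 mm (distance of dowel_box from where it was at the start of the episode above 0.05 m).
It also fails if it takes over 58 s, if anything falls off the work surface, if the arm or the gripper's body presses on something with over 40 N, if the wrist force passes 120 N, or if a joint passes its speed limit or range.

## Working session

There is one attempt and no reset: what is moved stays moved. The work goes in short steps, Python scripts to look and compute and a shell command to move; the robot and the scene stay as the last step left them, time stands still between calls to the robot, and variables do not carry over. Pictures are saved under pics/ and viewed, and the job is handed in when it is done.

```bash
mkdir -p pics; ls; python3 - <<'E'
from rig import sense, eyes, ctrl
import cv2,numpy as np
s=sense(); print({k:np.round(v,3) for k,v in s.items()}, ctrl.pinch_z)
for n in ("side","top","wrist"):
    c=eyes.capture(n); cv2.imwrite(f"pics/{n}0.png",c["pixels"][...,::-1]); print(n,c["mtx"].round(1).tolist(),np.round(c["dist"],3),c["R"].round(3).tolist(),c["t"].round(1))
E
```

```text
pics
{'time_s': np.float64(0.0), 'joints': array([-1.541,  0.313,  1.498,  0.   ,  1.331, -0.223]), 'dq': array([-0.001,  0.   , -0.   ,  0.   , -0.   , -0.001]), 'tau': array([ 1.0000e-03, -4.1227e+01, -2.5974e+01, -0.0000e+00,  4.0000e-03,
       -0.0000e+00]), 'eef_pos': array([ 131.293, -508.06 ,  230.734]), 'ee_rot': array([ 0.089, -0.089,  0.702, -0.701]), 'force': array([ 0.187, -1.282,  0.229]), 'wrist_torque': array([0.01 , 0.033, 0.02 ]), 'grip_width': np.float64(0.999)} 18.700000000000003
side [[469.7, 0.0, 326.7], [0.0, 469.7, 239.7], [0.0, 0.0, 1.0]] [-0.09  0.    0.    0.    0.  ] [[0.977, -0.21, 0.021], [-0.1, -0.548, -0.83], [0.186, 0.809, -0.557]] [-560.8   78.6 1213.9]
top [[550.3, 0.0, 322.5], [0.0, 550.3, 237.2], [0.0, 0.0, 1.0]] [-0.113  0.     0.     0.     0.   ] [[0.002, -1.0, -0.003], [-0.991, -0.001, -0.131], [0.131, 0.003, -0.991]] [-197.4  537.  1190.3]
wrist [[345.0, 0.0, 320.8], [0.0, 345.0, 238.6], [0.0, 0.0, 1.0]] [-0.059  0.     0.     0.     0.   ] [[0.25, -0.968, -0.002], [-0.927, -0.24, 0.289], [-0.28, -0.071, -0.957]] [-525.3  -38.1  378.3]
```

View pics/side0.png

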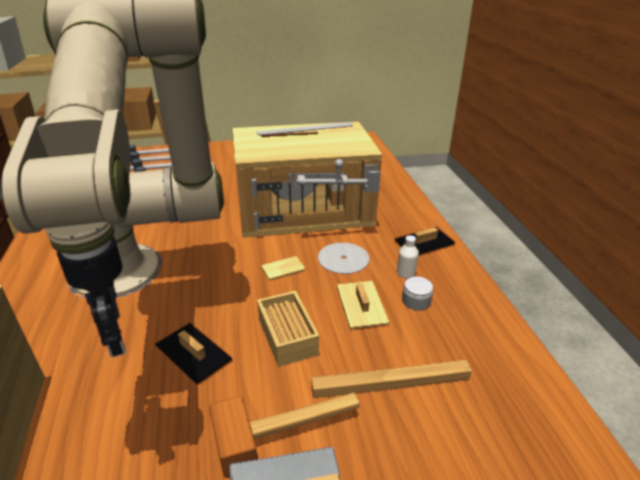

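View pics/top0.png

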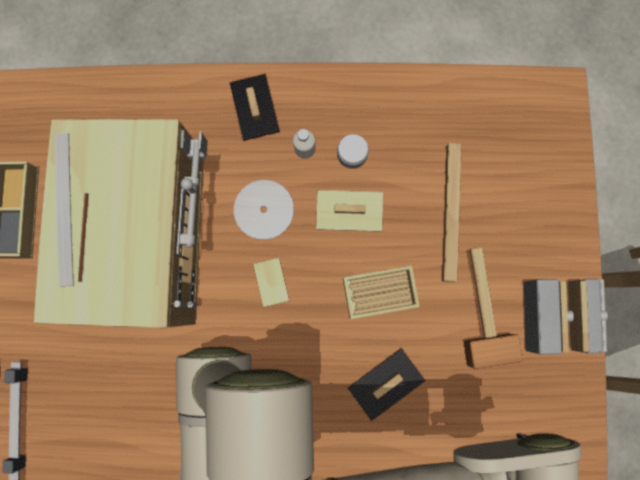

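View pics/wrist0.png

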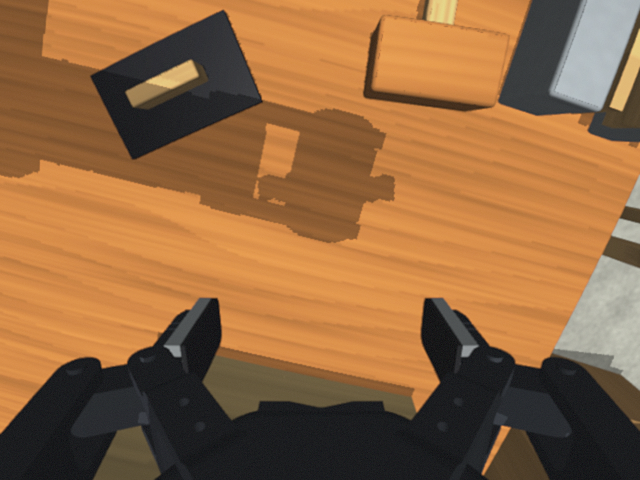

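The top view shows the plywood lid at about (350,210), the box at (381,292), the gate front at u≈190 with its free edge near v≈140, and the knob at about (188,184). Next I measure these.

```bash
cat > h.py <<'E'
import numpy as np,cv2
from rig import sense,eyes,ctrl
from scipy.spatial.transform import Rotation as Rot
def ray(c,uv):
    p=cv2.undistortPoints(np.array([[uv]],float),c["mtx"],c["dist"])[0,0]
    R,t=np.array(c["R"]),np.array(c["t"]).reshape(3)
    d=R.T@np.array([p[0],p[1],1]); return -R.T@t, d/np.linalg.norm(d)
def onz(c,uv,z):
    o,d=ray(c,uv); return o+d*(z-o[2])/d[2]
def proj(c,X):
    r=cv2.Rodrigues(np.array(c["R"]))[0]
    return cv2.projectPoints(np.array(X,float).reshape(-1,1,3),r,np.array(c["t"],float),c["mtx"],c["dist"])[0][:,0]
def tri(ca,a,cb,b):
    oa,da=ray(ca,a);ob,db=ray(cb,b)
    s=np.linalg.lstsq(np.stack([da,-db],1),ob-oa,rcond=None)[0]
    p,q=oa+s[0]*da,ob+s[1]*db; return (p+q)/2,np.linalg.norm(p-q)
def rot():
    q=sense()["ee_rot"]; return Rot.from_quat([q[1],q[2],q[3],q[0]])
E
python3 - <<'E'
from h import *
print("tool axes\n",rot().as_matrix().round(3))
t=eyes.capture("top"); s=eyes.capture("side")
im=t["pixels"]; hsv=cv2.cvtColor(im,cv2.COLOR_RGB2HSV)
for p in [(330,200),(370,220),(350,300),(345,290),(349,209),(440,400),(300,280)]: print(p,im[p[1],p[0]],hsv[p[1],p[0]])
cv2.imwrite("pics/topc.png",cv2.resize(im[170:330,230:430][...,::-1],(800,640))[:600])
cv2.imwrite("pics/gate_t.png",cv2.resize(im[110:320,140:220][...,::-1],None,fx=2.8,fy=2.8,interpolation=cv2.INTER_CUBIC))
si=s["pixels"]; cv2.imwrite("pics/gate_s.png",cv2.resize(si[140:240,225:395][...,::-1],None,fx=4.7,fy=4.7,interpolation=cv2.INTER_CUBIC))
E
```

```text
tool axes
 [[-0.968 -0.     0.25 ]
 [-0.25   0.001 -0.968]
 [-0.    -1.    -0.001]]
(330, 200) [190 190 148] [ 30  56 190]
(370, 220) [189 185 143] [ 27  62 189]
(350, 300) [186 181 140] [ 27  63 186]
(345, 290) [141 125  92] [ 20  89 141]
(349, 209) [185 162 121] [ 19  88 185]
(440, 400) [169 120  79] [ 14 136 169]
(300, 280) [177 125  84] [ 13 134 177]
```

View pics/topc.png

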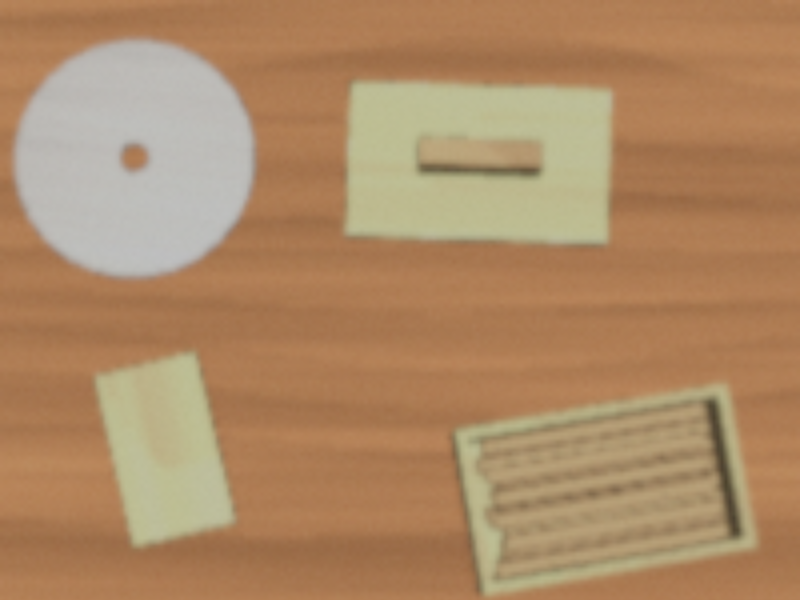

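View pics/gate_t.png

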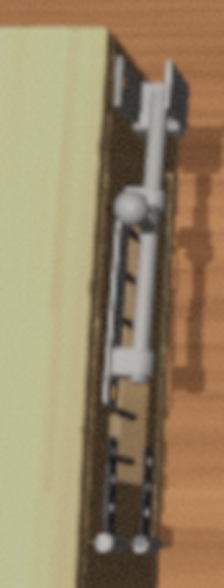

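View pics/gate_s.png

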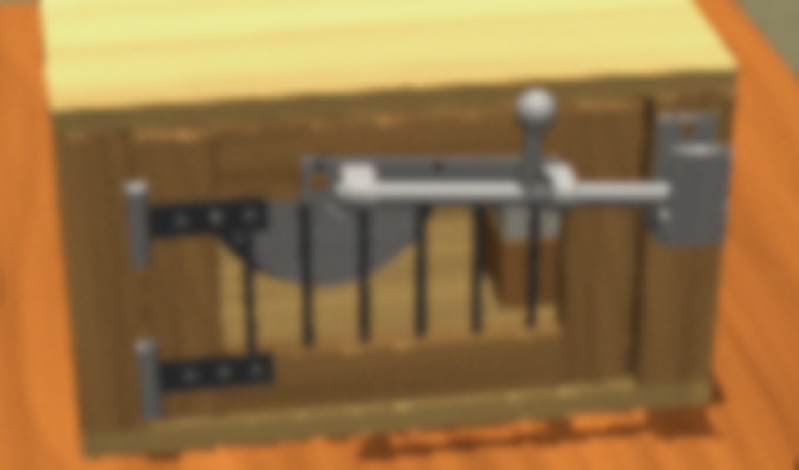

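```bash
python3 - <<'E'
from h import *
t=eyes.capture("top"); s=eyes.capture("side")
im=cv2.resize(t["pixels"],None,fx=4,fy=4,interpolation=cv2.INTER_CUBIC); hsv=cv2.cvtColor(im,cv2.COLOR_RGB2HSV)
m=((hsv[...,0]>20)&(hsv[...,0]<40)&(hsv[...,1]>35)&(hsv[...,1]<85)&(hsv[...,2]>150)).astype(np.uint8)
m[:, :1220]=0; 
cs,_=cv2.findContours(m,cv2.RETR_EXTERNAL,cv2.CHAIN_APPROX_NONE)
for c in sorted(cs,key=cv2.contourArea)[::-1][:4]:
    c=c[:,0]; 
    if cv2.contourArea(c)<3000: continue
    uv=(c+0.5)/4-0.5
    cen=uv.mean(0)
    z=13 if cen[1]<250 else 60
    P=np.array([onz(t,p,z)[:2] for p in uv],np.float32)
    r=cv2.minAreaRect(P); b=cv2.boxPoints(r)
    print("z",z,"pix",cen.round(1),"ctr",np.round(r[0],1),"size",np.round(r[1],1),"ang",round(r[2],2)); print(b.round(1).tolist())
# batten top
k=(((hsv[...,0]>14)&(hsv[...,0]<=22)&(hsv[...,1]>75)&(hsv[...,2]>165))*255).astype(np.uint8)
k[:, :1300]=0;k[:,1500:]=0;k[:780]=0;k[900:]=0
cs,_=cv2.findContours(k,cv2.RETR_EXTERNAL,cv2.CHAIN_APPROX_NONE)
for c in cs:
    if cv2.contourArea(c)<300: continue
    P=np.array([onz(t,(p+.5)/4-.5,43)[:2] for p in c[:,0]],np.float32); r=cv2.minAreaRect(P); print("batten",r)
# knob
def circ(c,box,f=6):
    x0,y0,x1,y1=box; g=cv2.cvtColor(c["pixels"][y0:y1,x0:x1],cv2.COLOR_RGB2GRAY); g=cv2.resize(g,None,fx=f,fy=f,interpolation=cv2.INTER_CUBIC)
    h=cv2.HoughCircles(cv2.GaussianBlur(g,(0,0),3),cv2.HOUGH_GRADIENT,1,20,param1=60,param2=10,minRadius=int(3.5*f),maxRadius=int(8*f))
    return None if h is None else [((v[0]+.5)/f-.5+x0,(v[1]+.5)/f-.5+y0,v[2]/f) for v in h[0][:3]]
a=circ(t,(175,170,205,205)); b=circ(s,(325,150,355,180)); print(a,b)
# manual centres from crops
kt=(140+131/2.8,110+209/2.8); ks=(225+537/4.7,140+106/4.7)
print(kt,ks,tri(t,kt,s,ks), onz(t,kt,223))
E
```

```text
z 60 pix [380.6 291.9] ctr [ 415.2 -323. ] size [ 90.1 150. ] ang 9.47
[[358.3999938964844, -256.3999938964844], [383.1000061035156, -404.3999938964844], [471.8999938964844, -389.6000061035156], [447.20001220703125, -241.60000610351562]]
z 13 pix [349.2 210.3] ctr [ 602.5 -257.7] size [149.8  90.6] ang 88.07
[[554.7999877929688, -331.0], [645.2999877929688, -334.1000061035156], [650.2999877929688, -184.3000030517578], [559.7999877929688, -181.3000030517578]]
z 60 pix [481.1 273.7] ctr [ 451.9 -545.3] size [116.1  17.9] ang 9.66
[[393.20001220703125, -546.2000122070312], [396.20001220703125, -563.9000244140625], [510.70001220703125, -544.4000244140625], [507.70001220703125, -526.7000122070312]]
batten ((603.028564453125, -257.15576171875), (68.13928985595703, 14.01030445098877), 88.96186065673828)
[(np.float32(187.83333), np.float32(183.5), np.float32(7.5333333)), (np.float32(185.16667), np.float32(195.0), np.float32(3.8333333)), (np.float32(185.5), np.float32(190.5), np.float32(5.25))] None
(186.78571428571428, 184.64285714285717) (339.25531914893617, 162.5531914893617) (array([614.94895079,  62.60503776, 227.04987673]), np.float64(3.8392437878255468)) [613.94379785  63.86896727 223.        ]
```

Measured sizes match the stated ones (box 90x150, lid 90x150): lid at (602.7,-257.5), long axis at 88.1°; box at (415.2,-323), long axis at 99.5°. I'm moving above the lid.

```bash
python3 -m handwheel '[{"tx":-40,"tz":-9.6},{"tx":-40,"tz":-9.6},{"tx":-40,"tz":-9.6},{"tx":-40,"tz":-9.6},{"tx":-40,"tz":-9.6},{"tx":-40,"tz":-9.6},{"tx":-40,"tz":-9.6},{"tx":-40,"tz":-9.6},{"tx":-40,"tz":-9.6},{"tx":-40,"tz":-9.6}]' 40
python3 -m handwheel '[{"tx":-40,"tz":-9.6},{"tx":-40,"tz":-9.6},{"tx":-39,"tz":-9.6},{"wy":-0.12,"ty":10},{"wy":-0.12,"ty":10},{"wy":-0.12,"ty":10},{"wy":-0.12,"ty":10},{"wy":-0.12,"ty":10},{"wy":-0.12,"ty":10},{"wy":-0.12,"ty":10}]'
python3 -m handwheel '[{"wy":-0.12,"ty":10},{"wy":-0.12,"ty":10},{"wy":-0.12,"ty":10},{"wy":-0.0845},{},{}]'
python3 - <<'E'
from h import *
print(rot().as_matrix().round(3)); s=sense(); print(s["eef_pos"],s["force"])
d=np.array([602.7,-257.5,17])-s["eef_pos"]; print("tool delta",rot().inv().apply(d))
w=eyes.capture("wrist"); cv2.imwrite("pics/w1.png",w["pixels"][...,::-1])
E
```

```text
[[-0.968  0.     0.25 ]
 [-0.25   0.    -0.968]
 [-0.    -1.    -0.   ]]
[ 131.30095984 -508.25454803  231.17972061] [ 0.0763779  -0.10938539 -0.66383697]
tool delta [-519.11425599  214.26303885 -124.81823006]invalid input
invalid input
invalid input
```

View pics/w1.png

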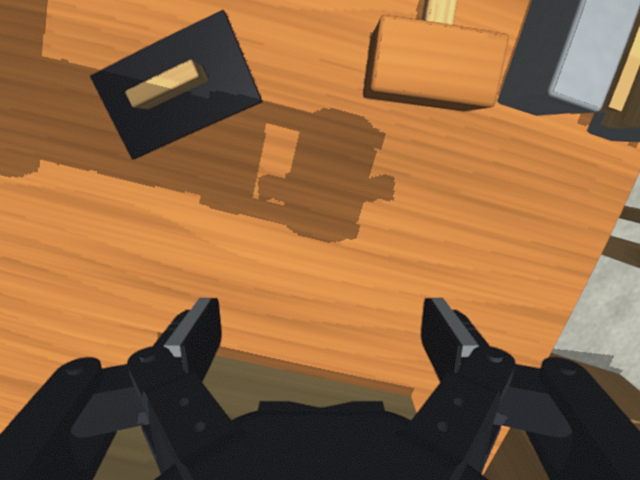

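The arm hasn't moved: the rows were refused, so every key is probably required. I'll test that with complete rows.

```bash
python3 -m handwheel '[{"grip":85,"tx":-40,"ty":0,"tz":-9.6,"wx":0,"wy":0,"wz":0},{"grip":85,"tx":-40,"ty":0,"tz":-9.6,"wx":0,"wy":0,"wz":0},{"grip":85,"tx":-40,"ty":0,"tz":-9.6,"wx":0,"wy":0,"wz":0},{"grip":85,"tx":-40,"ty":0,"tz":-9.6,"wx":0,"wy":0,"wz":0},{"grip":85,"tx":-40,"ty":0,"tz":-9.6,"wx":0,"wy":0,"wz":0},{"grip":85,"tx":-40,"ty":0,"tz":-9.6,"wx":0,"wy":0,"wz":0},{"grip":85,"tx":-40,"ty":0,"tz":-9.6,"wx":0,"wy":0,"wz":0},{"grip":85,"tx":-40,"ty":0,"tz":-9.6,"wx":0,"wy":0,"wz":0},{"grip":85,"tx":-40,"ty":0,"tz":-9.6,"wx":0,"wy":0,"wz":0},{"grip":85,"tx":-40,"ty":0,"tz":-9.6,"wx":0,"wy":0,"wz":0}]' 40
```

```text
time_s: 1.23
eef_pos: [496.2, -313.9, 231.4]
ee_rot: [-0.089, 0.089, -0.701, 0.702]
force: [-0.6, -1.6, -0.7]
grip_width: 0.995
```

```bash
python3 -m handwheel '[{"grip":85,"tx":-40,"ty":0,"tz":-9.6,"wx":0,"wy":0,"wz":0},{"grip":85,"tx":-40,"ty":0,"tz":-9.6,"wx":0,"wy":0,"wz":0},{"grip":85,"tx":-39,"ty":0,"tz":-9.6,"wx":0,"wy":0,"wz":0},{"grip":85,"tx":0,"ty":10,"tz":0,"wx":0,"wy":-0.12,"wz":0},{"grip":85,"tx":0,"ty":10,"tz":0,"wx":0,"wy":-0.12,"wz":0},{"grip":85,"tx":0,"ty":10,"tz":0,"wx":0,"wy":-0.12,"wz":0},{"grip":85,"tx":0,"ty":10,"tz":0,"wx":0,"wy":-0.12,"wz":0},{"grip":85,"tx":0,"ty":10,"tz":0,"wx":0,"wy":-0.12,"wz":0},{"grip":85,"tx":0,"ty":10,"tz":0,"wx":0,"wy":-0.12,"wz":0},{"grip":85,"tx":0,"ty":10,"tz":0,"wx":0,"wy":-0.12,"wz":0}]'
python3 -m handwheel '[{"grip":85,"tx":0,"ty":10,"tz":0,"wx":0,"wy":-0.12,"wz":0},{"grip":85,"tx":0,"ty":10,"tz":0,"wx":0,"wy":-0.12,"wz":0},{"grip":85,"tx":0,"ty":10,"tz":0,"wx":0,"wy":-0.12,"wz":0},{"grip":85,"tx":0,"ty":0,"tz":0,"wx":0,"wy":-0.0845,"wz":0},{"grip":85,"tx":0,"ty":0,"tz":0,"wx":0,"wy":0,"wz":0}]'
python3 - <<'E'
from h import *
print(rot().as_matrix().round(3)); s=sense(); print(s["eef_pos"],s["force"])
d=np.array([602.7,-257.5,17])-s["eef_pos"]; print("tool delta",rot().inv().apply(d))
w=eyes.capture("wrist"); cv2.imwrite("pics/w2.png",w["pixels"][...,::-1])
print("batten centre reproj",proj(w,[602.7,-257.5,43]))
E
```

```text
time_s: 2.07
eef_pos: [602.6, -257.6, 160.7]
ee_rot: [0.369, -0.369, 0.603, -0.603]
force: [0.2, 0.2, 0.8]
grip_width: 0.997
time_s: 2.48
eef_pos: [602.3, -257.6, 130.5]
ee_rot: [0.492, -0.492, 0.508, -0.507]
force: [-0.1, 1.1, 0.1]
grip_width: 0.996
[[-0.031 -0.001  1.   ]
 [-1.     0.001 -0.031]
 [-0.001 -1.    -0.001]]
[ 602.34497074 -257.55610737  130.53899606] [-0.06478601  1.12859511  0.12804768]
tool delta [1.71218851e-02 1.13538515e+02 4.87915297e-01]
batten centre reproj [[322.06794476 243.29031088]]
```

View pics/w2.png

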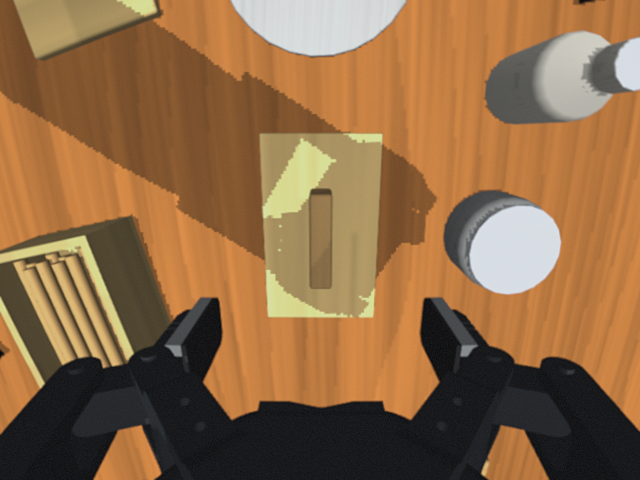

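The wrist view has the batten at (320,239), against a prediction of (322,243), so it agrees. I'm descending to grasp.

```bash
python3 -m handwheel '[{"grip":85,"tx":0,"ty":35,"tz":0,"wx":0,"wy":0,"wz":0},{"grip":85,"tx":0,"ty":35,"tz":0,"wx":0,"wy":0,"wz":0},{"grip":85,"tx":0,"ty":28,"tz":0,"wx":0,"wy":0,"wz":0},{"grip":85,"tx":0,"ty":15,"tz":0,"wx":0,"wy":0,"wz":0},{"grip":85,"tx":0,"ty":0,"tz":0,"wx":0,"wy":0,"wz":0},{"grip":8,"tx":0,"ty":0,"tz":0,"wx":0,"wy":0,"wz":0},{"grip":8,"tx":0,"ty":0,"tz":0,"wx":0,"wy":0,"wz":0},{"grip":8,"tx":0,"ty":0,"tz":0,"wx":0,"wy":0,"wz":0},{"grip":8,"tx":0,"ty":0,"tz":0,"wx":0,"wy":0,"wz":0},{"grip":8,"tx":0,"ty":0,"tz":0,"wx":0,"wy":0,"wz":0}]' 40
python3 -m handwheel '[{"grip":8,"tx":0,"ty":0,"tz":0,"wx":0,"wy":0,"wz":0},{"grip":8,"tx":0,"ty":0,"tz":0,"wx":0,"wy":0,"wz":0},{"grip":8,"tx":0,"ty":0,"tz":0,"wx":0,"wy":0,"wz":0}]' 40
python3 - <<'E'
from h import *
w=eyes.capture("wrist"); cv2.imwrite("pics/w3.png",w["pixels"][...,::-1])
E
```

```text
time_s: 3.37
eef_pos: [603.0, -257.9, 19.3]
ee_rot: [-0.492, 0.491, -0.508, 0.509]
force: [0.3, -0.3, -0.0]
grip_width: 0.293
time_s: 3.62
eef_pos: [603.0, -257.9, 19.1]
ee_rot: [-0.492, 0.491, -0.508, 0.509]
force: [-0.4, -0.4, 5.6]
grip_width: 0.178
```

View pics/w3.png

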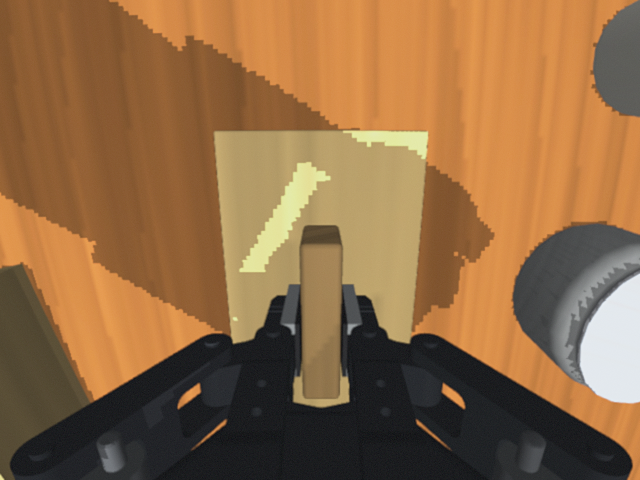

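The batten is gripped (about 15 mm opening). I'm lifting it and carrying it over the box.

```bash
python3 -m handwheel '[{"grip":8,"tx":0,"ty":-10,"tz":0,"wx":0,"wy":0,"wz":0},{"grip":8,"tx":0,"ty":-25,"tz":0,"wx":0,"wy":0,"wz":0},{"grip":8,"tx":0,"ty":-35,"tz":0,"wx":0,"wy":0,"wz":0},{"grip":8,"tx":0,"ty":-30,"tz":0,"wx":0,"wy":0,"wz":0},{"grip":8,"tx":5,"ty":-10,"tz":-15,"wx":0,"wy":0,"wz":0},{"grip":8,"tx":10,"ty":0,"tz":-25,"wx":0,"wy":0,"wz":0},{"grip":8,"tx":14,"ty":0,"tz":-36,"wx":0,"wy":0,"wz":0},{"grip":8,"tx":14,"ty":0,"tz":-36,"wx":0,"wy":0,"wz":0},{"grip":8,"tx":14,"ty":0,"tz":-36,"wx":0,"wy":0,"wz":0},{"grip":8,"tx":9,"ty":0,"tz":-25,"wx":0,"wy":0,"wz":0}]'
python3 -m handwheel '[{"grip":8,"tx":5,"ty":0,"tz":-12.8,"wx":0,"wy":0,"wz":0},{"grip":8,"tx":0,"ty":0,"tz":0,"wx":0,"wy":-0.07,"wz":0},{"grip":8,"tx":0,"ty":0,"tz":0,"wx":0,"wy":-0.07,"wz":0},{"grip":8,"tx":0,"ty":0,"tz":0,"wx":0,"wy":-0.059,"wz":0},{"grip":8,"tx":0,"ty":0,"tz":0,"wx":0,"wy":0,"wz":0},{"grip":8,"tx":0,"ty":0,"tz":0,"wx":0,"wy":0,"wz":0},{"grip":8,"tx":0,"ty":0,"tz":0,"wx":0,"wy":0,"wz":0}]'
python3 - <<'E'
from h import *
w=eyes.capture("wrist"); cv2.imwrite("pics/w4.png",w["pixels"][...,::-1])
t=eyes.capture("top"); cv2.imwrite("pics/t4.png",t["pixels"][...,::-1])
s=eyes.capture("side"); cv2.imwrite("pics/s4.png",s["pixels"][...,::-1])
R=rot().as_matrix(); print(R.round(3),sense()["eef_pos"], np.degrees(np.arctan2(R[1,2],R[0,2])))
E
```

```text
time_s: 4.5
eef_pos: [424.7, -318.2, 128.5]
ee_rot: [0.491, -0.491, 0.509, -0.508]
force: [0.4, -1.0, -0.6]
grip_width: 0.179
time_s: 5.08
eef_pos: [414.8, -322.3, 128.4]
ee_rot: [0.539, -0.539, 0.457, -0.457]
force: [0.0, 0.0, -1.5]
grip_width: 0.176
[[ 0.164 -0.     0.986]
 [-0.986  0.     0.164]
 [-0.    -1.    -0.   ]] [ 414.62212611 -322.34733913  128.2939442 ] 9.442044340847625
```

View pics/w4.png

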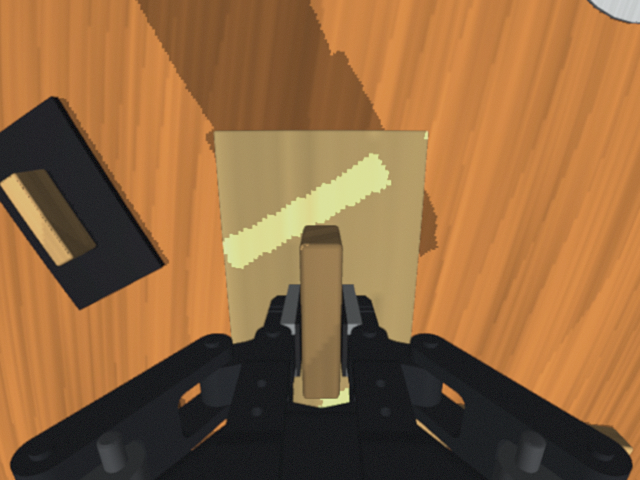

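View pics/t4.png

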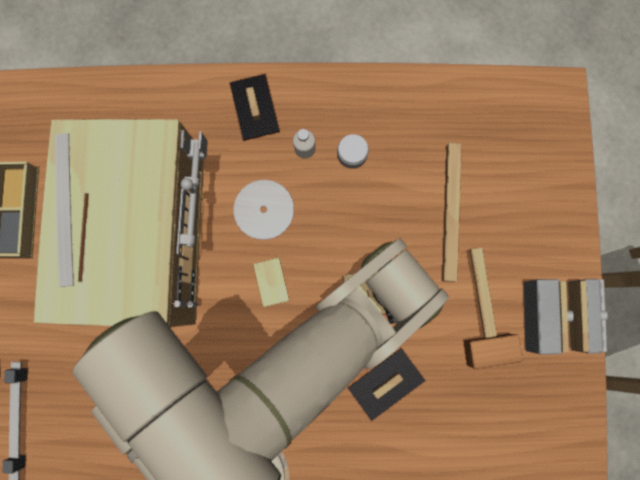

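View pics/s4.png

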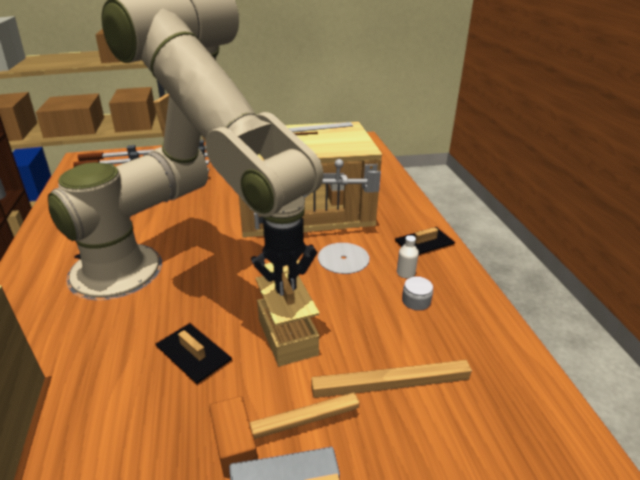

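The lid hangs level in the grip. In the wrist view its far edge is still on row 131, corners (215,131) and (427,131), the same as at the grasp. I'm checking where it sits relative to the TCP.

```bash
python3 - <<'E'
from h import *
w=eyes.capture("wrist"); p=sense()["eef_pos"]; R=rot().as_matrix()
im=w["pixels"].astype(int); 
g=cv2.cvtColor(w["pixels"],cv2.COLOR_RGB2HSV)
for z in (122,):
    A=onz(w,(215.5,130.5),z);B=onz(w,(427.5,130.5),z)
    print(np.linalg.norm(A-B), R.T@((A+B)/2-p), "dir deg",np.degrees(np.arctan2(*(B-A)[[1,0]])))
    print("implied centre",(A+B)/2+R[:,0]*75)
t=np.array([415.2,-323,0]); print("TCP->box in tool",R.T@(t-p))
E
```

```text
87.60997229164175 [-74.68257735   6.2906464   -0.29984568] dir deg 9.45608525090189
implied centre [ 414.3729606  -322.72133051  121.99765327]
TCP->box in tool [  0.73195498 128.28830807   0.46681178]
```

```bash
python3 -m handwheel '[{"grip":8,"tx":0.5,"ty":20,"tz":0.6,"wx":0,"wy":0,"wz":0},{"grip":8,"tx":0,"ty":18,"tz":0,"wx":0,"wy":0,"wz":0},{"grip":8,"tx":0,"ty":7,"tz":0,"wx":0,"wy":0,"wz":0},{"grip":8,"tx":0,"ty":0,"tz":0,"wx":0,"wy":0,"wz":0},{"grip":8,"tx":0,"ty":2,"tz":0,"wx":0,"wy":0,"wz":0},{"grip":8,"tx":0,"ty":2,"tz":0,"wx":0,"wy":0,"wz":0},{"grip":8,"tx":0,"ty":2,"tz":0,"wx":0,"wy":0,"wz":0},{"grip":8,"tx":0,"ty":1,"tz":0,"wx":0,"wy":0,"wz":0},{"grip":8,"tx":0,"ty":0,"tz":0,"wx":0,"wy":0,"wz":0}]'
```

```text
time_s: 6.03
eef_pos: [415.2, -322.9, 76.4]
ee_rot: [-0.54, 0.54, -0.457, 0.457]
force: [0.1, 0.1, -2.1]
grip_width: 0.18
```

```bash
python3 -m handwheel '[{"grip":8,"tx":0,"ty":1,"tz":0,"wx":0,"wy":0,"wz":0},{"grip":8,"tx":0,"ty":1,"tz":0,"wx":0,"wy":0,"wz":0},{"grip":8,"tx":0,"ty":0,"tz":0,"wx":0,"wy":0,"wz":0},{"grip":8,"tx":0,"ty":0,"tz":0,"wx":0,"wy":0,"wz":0}]'
python3 - <<'E'
from h import *
w=eyes.capture("wrist"); cv2.imwrite("pics/w5.png",w["pixels"][...,::-1])
E
```

```text
time_s: 6.37
eef_pos: [415.2, -322.8, 74.3]
ee_rot: [0.54, -0.54, 0.457, -0.457]
force: [1.1, -0.7, -0.7]
grip_width: 0.178
```

View pics/w5.png

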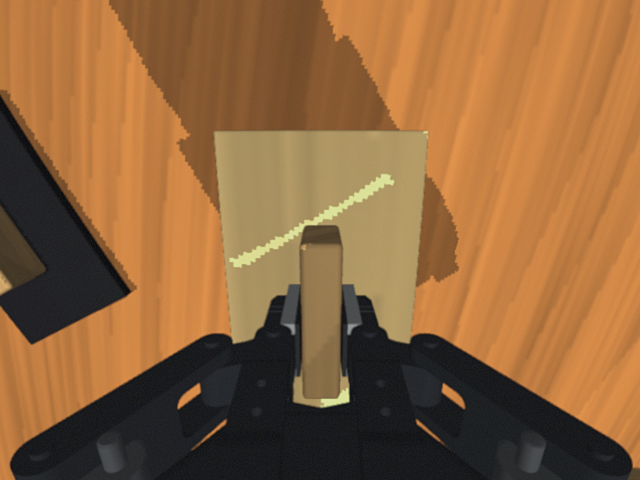

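The box is fully hidden under the lid and there is almost no contact force, so I release, lift clear and check.

```bash
python3 -m handwheel '[{"grip":8,"tx":0,"ty":0.5,"tz":0,"wx":0,"wy":0,"wz":0},{"grip":40,"tx":0,"ty":0,"tz":0,"wx":0,"wy":0,"wz":0},{"grip":40,"tx":0,"ty":0,"tz":0,"wx":0,"wy":0,"wz":0},{"grip":40,"tx":0,"ty":0,"tz":0,"wx":0,"wy":0,"wz":0},{"grip":40,"tx":0,"ty":0,"tz":0,"wx":0,"wy":0,"wz":0},{"grip":40,"tx":0,"ty":-10,"tz":0,"wx":0,"wy":0,"wz":0},{"grip":40,"tx":0,"ty":-25,"tz":0,"wx":0,"wy":0,"wz":0},{"grip":40,"tx":0,"ty":-40,"tz":0,"wx":0,"wy":0,"wz":0},{"grip":60,"tx":0,"ty":-40,"tz":0,"wx":0,"wy":0,"wz":0},{"grip":60,"tx":0,"ty":-40,"tz":0,"wx":0,"wy":0,"wz":0}]'
python3 -m handwheel '[{"grip":60,"tx":0,"ty":-40,"tz":0,"wx":0,"wy":0,"wz":0},{"grip":60,"tx":0,"ty":-40,"tz":0,"wx":0,"wy":0,"wz":0},{"grip":60,"tx":0,"ty":0,"tz":0,"wx":0,"wy":0,"wz":0}]'
python3 - <<'E'
from h import *
w=eyes.capture("wrist"); cv2.imwrite("pics/w6.png",w["pixels"][...,::-1])
s=eyes.capture("side"); cv2.imwrite("pics/s6.png",cv2.resize(s["pixels"][270:390,220:380][...,::-1],None,fx=5,fy=5,interpolation=cv2.INTER_CUBIC))
E
```

```text
time_s: 7.25
eef_pos: [414.9, -322.4, 231.5]
ee_rot: [-0.54, 0.54, -0.457, 0.457]
force: [0.1, 0.3, 0.5]
grip_width: 0.697
time_s: 7.5
eef_pos: [416.3, -324.0, 317.5]
ee_rot: [-0.539, 0.541, -0.452, 0.462]
force: [0.1, 0.9, -0.2]
grip_width: 0.701
```

View pics/w6.png

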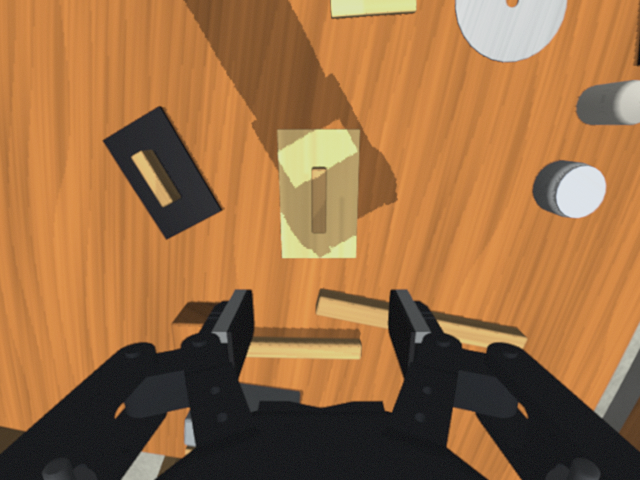

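View pics/s6.png

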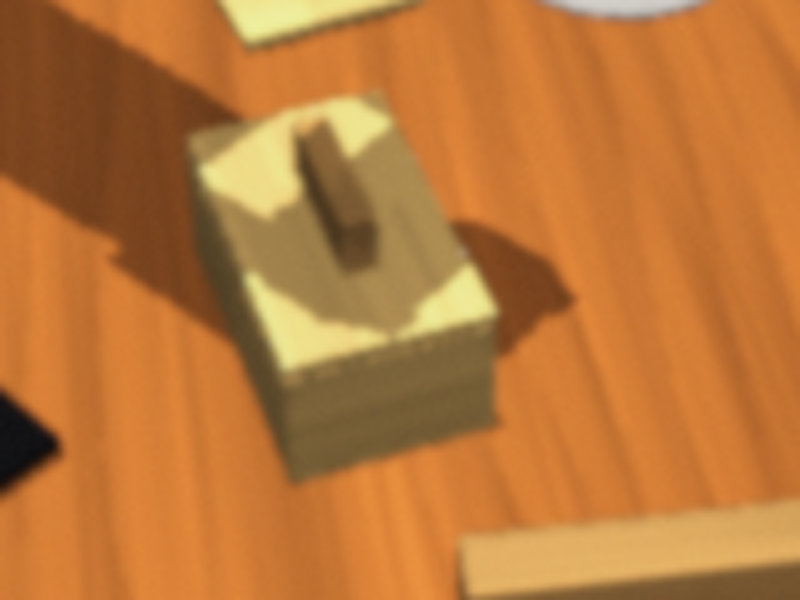

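The lid is flush on the box all round, and the box hasn't visibly moved. Next is the gate direction, taken from the cage's top front edge and the bolt rod.

```bash
python3 - <<'E'
from h import *
t=eyes.capture("top"); im=cv2.resize(t["pixels"],None,fx=4,fy=4,interpolation=cv2.INTER_CUBIC); hsv=cv2.cvtColor(im,cv2.COLOR_RGB2HSV)
m=((hsv[...,0]>20)&(hsv[...,0]<40)&(hsv[...,1]>35)&(hsv[...,1]<95)&(hsv[...,2]>150)).astype(np.uint8); m[:,820:]=0
cs,_=cv2.findContours(m,cv2.RETR_EXTERNAL,cv2.CHAIN_APPROX_NONE); c=max(cs,key=cv2.contourArea)[:,0]
P=np.array([onz(t,(p+.5)/4-.5,235)[:2] for p in c],np.float32); r=cv2.minAreaRect(P); print("cage",r,cv2.boxPoints(r).round(1).tolist())
# front edge fit: rightmost contour px per row
pts=[]
for v in range(530,1180,10):
    u=c[c[:,1]==v,0].max(); pts.append(onz(t,((u+.5)/4-.5,(v+.5)/4-.5),235)[:2])
l=cv2.fitLine(np.array(pts,np.float32),cv2.DIST_HUBER,0,.01,.01).ravel(); print("front",l,np.degrees(np.arctan2(l[1],l[0])))
d=l[:2]*np.sign(l[0]); n=np.array([-d[1],d[0]])
k=np.array([614.5,63.5]); print("knob off front",(k-l[2:])@n)
R=rot().as_matrix(); p=sense()["eef_pos"]; print(R.round(3),p); s=np.arctan2(R[1,2],R[0,2]); print("yaw",s)
E
```

```text
cage ((544.8339233398438, 216.9369659423828), (259.170166015625, 399.3457946777344), 88.90560913085938) [[342.70001220703125, 91.19999694824219], [742.0, 83.5999984741211], [746.9000244140625, 342.70001220703125], [347.70001220703125, 350.29998779296875]]
front [ 9.9982470e-01 -1.8724535e-02  5.5861053e+02  8.7745972e+01] -1.0728995
knob off front -23.195217196508338
[[ 0.165  0.     0.986]
 [-0.986 -0.     0.165]
 [ 0.    -1.     0.   ]] [ 415.01827729 -322.5883312   308.88524833]
yaw 0.16554330788838595
```

```bash
python3 -m handwheel '[{"grip":60,"tx":-20,"ty":0,"tz":15,"wx":0,"wy":0,"wz":0},{"grip":60,"tx":-31,"ty":0,"tz":23,"wx":0,"wy":0,"wz":0},{"grip":60,"tx":-31,"ty":0,"tz":23,"wx":0,"wy":0,"wz":0},{"grip":60,"tx":-31,"ty":0,"tz":23,"wx":0,"wy":0,"wz":0},{"grip":60,"tx":-31,"ty":0,"tz":23,"wx":0,"wy":0,"wz":0},{"grip":60,"tx":-31,"ty":0,"tz":23,"wx":0,"wy":0,"wz":0},{"grip":60,"tx":-31,"ty":0,"tz":23,"wx":0,"wy":0,"wz":0},{"grip":60,"tx":-31,"ty":0,"tz":23,"wx":0,"wy":0,"wz":0},{"grip":60,"tx":-31,"ty":0,"tz":23,"wx":0,"wy":0,"wz":0},{"grip":60,"tx":-31,"ty":0,"tz":23,"wx":0,"wy":0,"wz":0}]'
python3 -m handwheel '[{"grip":60,"tx":-31,"ty":0,"tz":23,"wx":0,"wy":0,"wz":0},{"grip":60,"tx":-18,"ty":0,"tz":15,"wx":0,"wy":0.092,"wz":0},{"grip":60,"tx":0,"ty":0,"tz":0,"wx":0,"wy":0.092,"wz":0},{"grip":60,"tx":0,"ty":0,"tz":0,"wx":0,"wy":0,"wz":0},{"grip":60,"tx":0,"ty":0,"tz":0,"wx":0,"wy":0,"wz":0}]'
python3 - <<'E'
from h import *
s0=sense();R=rot().as_matrix(); print(R.round(3),s0["eef_pos"],s0["joints"].round(2))
w=eyes.capture("wrist"); cv2.imwrite("pics/w7.png",w["pixels"][...,::-1]); print(proj(w,[614.5,64,225]))
E
```

```text
time_s: 8.48
eef_pos: [585.0, 10.7, 307.4]
ee_rot: [-0.539, 0.54, -0.458, 0.456]
force: [1.2, -0.5, -0.2]
grip_width: 0.703
time_s: 8.9
eef_pos: [613.9, 63.1, 307.6]
ee_rot: [0.495, -0.497, 0.505, -0.503]
force: [-0.0, -0.7, 0.3]
grip_width: 0.704
[[-0.016 -0.002  1.   ]
 [-1.     0.    -0.016]
 [-0.    -1.    -0.002]] [613.94766415  63.14930185 307.55682468] [-0.09  0.49  1.04 -0.    1.61 -0.07]
[[322.53918697 244.2745456 ]]
```

View pics/w7.png

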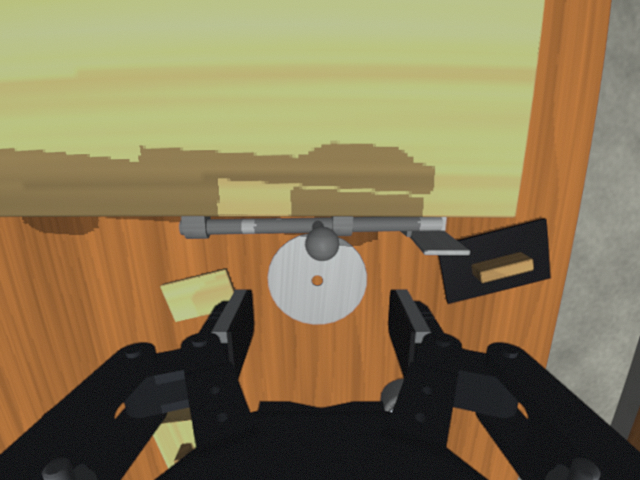

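The knob is at (322,244) in the wrist view, matching the prediction of (322.5,244.3). I'm descending to pinch it.

```bash
python3 -m handwheel '[{"grip":60,"tx":-0.8,"ty":35,"tz":0.5,"wx":0,"wy":0,"wz":0},{"grip":60,"tx":0,"ty":35,"tz":0,"wx":0,"wy":0,"wz":0},{"grip":60,"tx":0,"ty":23,"tz":0,"wx":0,"wy":0,"wz":0},{"grip":60,"tx":0,"ty":10,"tz":0,"wx":0,"wy":0,"wz":0},{"grip":60,"tx":0,"ty":0,"tz":0,"wx":0,"wy":0,"wz":0},{"grip":30,"tx":0,"ty":0,"tz":0,"wx":0,"wy":0,"wz":0},{"grip":30,"tx":0,"ty":0,"tz":0,"wx":0,"wy":0,"wz":0},{"grip":30,"tx":0,"ty":0,"tz":0,"wx":0,"wy":0,"wz":0},{"grip":30,"tx":0,"ty":0,"tz":0,"wx":0,"wy":0,"wz":0}]' 50
python3 - <<'E'
from h import *
w=eyes.capture("wrist"); cv2.imwrite("pics/w8.png",w["pixels"][...,::-1])
s=eyes.capture("side"); cv2.imwrite("pics/s8.png",cv2.resize(s["pixels"][120:240,225:395][...,::-1],None,fx=4.5,fy=4.5,interpolation=cv2.INTER_CUBIC))
E
```

```text
time_s: 9.7
eef_pos: [615.2, 64.0, 207.1]
ee_rot: [-0.496, 0.495, -0.504, 0.505]
force: [0.8, -0.2, -0.5]
grip_width: 0.356
```

View pics/w8.png

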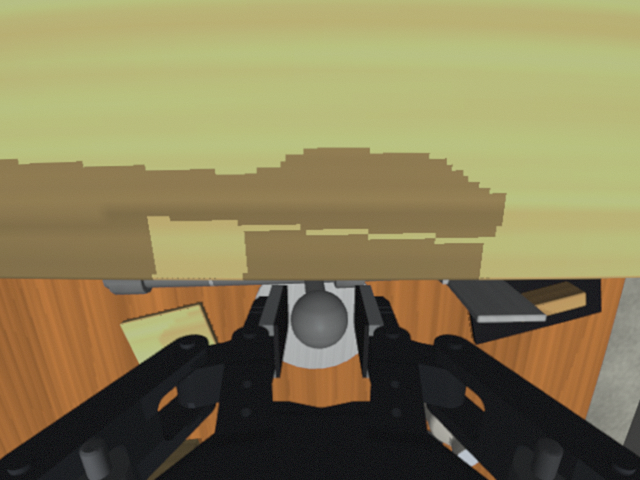

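View pics/s8.png

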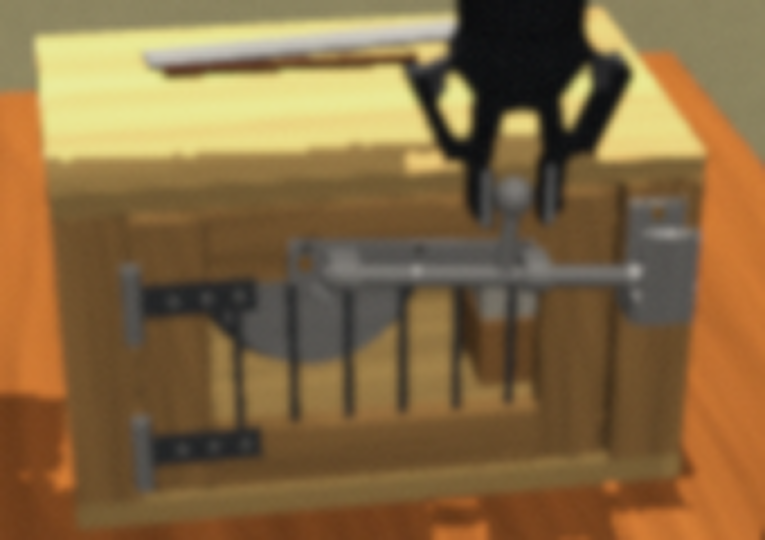

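The knob sits between the pads, at (320,319) in the wrist view, and is vertically centred on them in the side view. I'm closing and lifting.

```bash
python3 -m handwheel '[{"grip":12,"tx":0,"ty":0,"tz":0,"wx":0,"wy":0,"wz":0},{"grip":12,"tx":0,"ty":0,"tz":0,"wx":0,"wy":0,"wz":0},{"grip":12,"tx":0,"ty":0,"tz":0,"wx":0,"wy":0,"wz":0},{"grip":12,"tx":0,"ty":0,"tz":0,"wx":0,"wy":0,"wz":0}]' 50
python3 -m handwheel '[{"grip":12,"tx":0,"ty":-2,"tz":0,"wx":0,"wy":0,"wz":0},{"grip":12,"tx":0,"ty":-2,"tz":-0.5,"wx":0,"wy":0,"wz":0},{"grip":12,"tx":0,"ty":-2,"tz":-0.5,"wx":0,"wy":0,"wz":0},{"grip":12,"tx":0,"ty":-2,"tz":-1,"wx":0,"wy":0,"wz":0},{"grip":12,"tx":0,"ty":-2,"tz":-1,"wx":0,"wy":0,"wz":0},{"grip":12,"tx":0,"ty":-1,"tz":-1,"wx":0,"wy":0,"wz":0},{"grip":12,"tx":0,"ty":0,"tz":0,"wx":0,"wy":0,"wz":0},{"grip":12,"tx":0,"ty":0,"tz":0,"wx":0,"wy":0,"wz":0}]'
python3 - <<'E'
from h import *
s=eyes.capture("side"); cv2.imwrite("pics/s9.png",cv2.resize(s["pixels"][120:240,225:395][...,::-1],None,fx=4.5,fy=4.5,interpolation=cv2.INTER_CUBIC))
E
```

```text
time_s: 10.13
eef_pos: [614.7, 64.1, 206.4]
ee_rot: [-0.495, 0.495, -0.505, 0.505]
force: [-3.8, 0.3, 4.9]
grip_width: 0.248
time_s: 10.8
eef_pos: [610.9, 64.2, 217.0]
ee_rot: [-0.496, 0.495, -0.504, 0.505]
force: [-0.9, -0.2, -5.7]
grip_width: 0.246
```

View pics/s9.png

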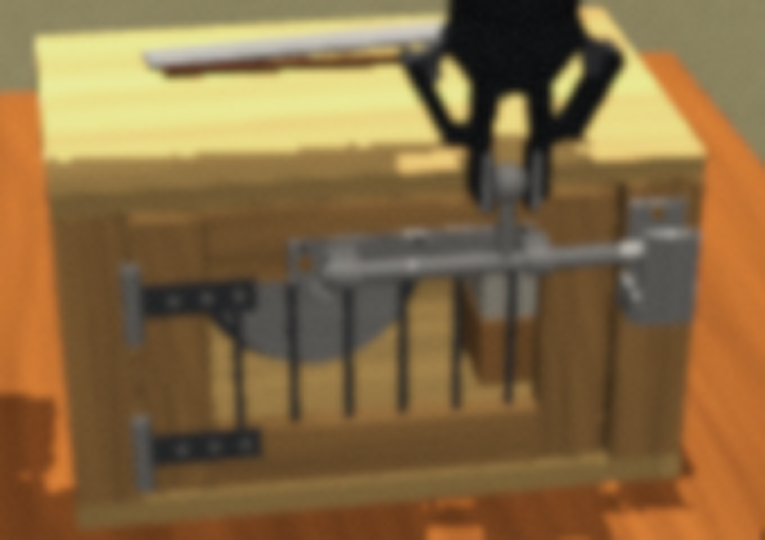

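The bolt has lifted: the rod has risen to (637,248) in the crop, from (637,270). Now I draw it back.

```bash
python3 -m handwheel '[{"grip":12,"tx":0,"ty":-1,"tz":-3,"wx":0,"wy":0,"wz":0},{"grip":12,"tx":0,"ty":0,"tz":-5,"wx":0,"wy":0,"wz":0},{"grip":12,"tx":0,"ty":0,"tz":-5,"wx":0,"wy":0,"wz":0},{"grip":12,"tx":0,"ty":0,"tz":-5,"wx":0,"wy":0,"wz":0},{"grip":12,"tx":0,"ty":0,"tz":-5,"wx":0,"wy":0,"wz":0},{"grip":12,"tx":0,"ty":0,"tz":-5,"wx":0,"wy":0,"wz":0},{"grip":12,"tx":0,"ty":0,"tz":-5,"wx":0,"wy":0,"wz":0},{"grip":12,"tx":0,"ty":0,"tz":-4,"wx":0,"wy":0,"wz":0},{"grip":12,"tx":0,"ty":0,"tz":-2,"wx":0,"wy":0,"wz":0},{"grip":12,"tx":0,"ty":0,"tz":0,"wx":0,"wy":0,"wz":0}]'
python3 - <<'E'
from h import *
s=eyes.capture("side"); cv2.imwrite("pics/s10.png",cv2.resize(s["pixels"][120:240,225:395][...,::-1],None,fx=4.5,fy=4.5,interpolation=cv2.INTER_CUBIC))
s0=sense(); print(s0["force"],s0["eef_pos"])
E
```

```text
time_s: 11.68
eef_pos: [571.1, 64.9, 217.6]
ee_rot: [0.495, -0.496, 0.505, -0.504]
force: [-1.7, -1.0, -9.5]
grip_width: 0.25
[-2.58210994 -0.40618134 -8.98175063] [571.21032805  64.84870408 217.50201566]
```

View pics/s10.png

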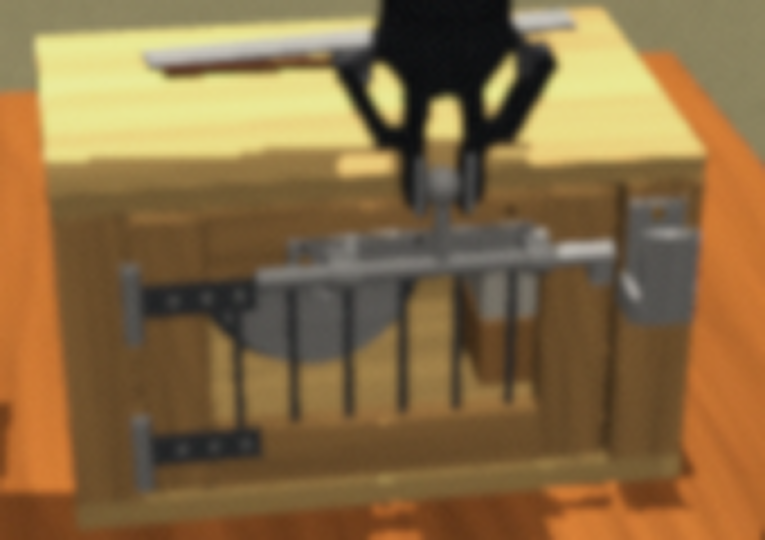

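The nose is at (597,270), well clear of the keeper, whose edge is at 620. I'm swinging the gate about the hinge at (387,90).

```bash
python3 -m handwheel '[{"grip":12,"tx":1.8,"ty":0,"tz":-0.2,"wx":0,"wy":0.01,"wz":0},{"grip":12,"tx":3.7,"ty":0,"tz":-0.4,"wx":0,"wy":0.02,"wz":0},{"grip":12,"tx":5.5,"ty":0,"tz":-0.6,"wx":0,"wy":0.03,"wz":0},{"grip":12,"tx":5.5,"ty":0,"tz":-0.6,"wx":0,"wy":0.03,"wz":0},{"grip":12,"tx":5.5,"ty":0,"tz":-0.6,"wx":0,"wy":0.03,"wz":0},{"grip":12,"tx":5.5,"ty":0,"tz":-0.6,"wx":0,"wy":0.03,"wz":0},{"grip":12,"tx":5.5,"ty":0,"tz":-0.6,"wx":0,"wy":0.03,"wz":0},{"grip":12,"tx":3.7,"ty":0,"tz":-0.4,"wx":0,"wy":0.02,"wz":0}]'
python3 - <<'E'
from h import *
s=eyes.capture("side"); cv2.imwrite("pics/s11.png",cv2.resize(s["pixels"][120:240,225:395][...,::-1],None,fx=4.5,fy=4.5,interpolation=cv2.INTER_CUBIC))
E
```

```text
time_s: 12.4
eef_pos: [563.8, 28.7, 217.5]
ee_rot: [0.442, -0.442, 0.552, -0.552]
force: [-1.0, 5.6, -9.6]
grip_width: 0.249
```

View pics/s11.png

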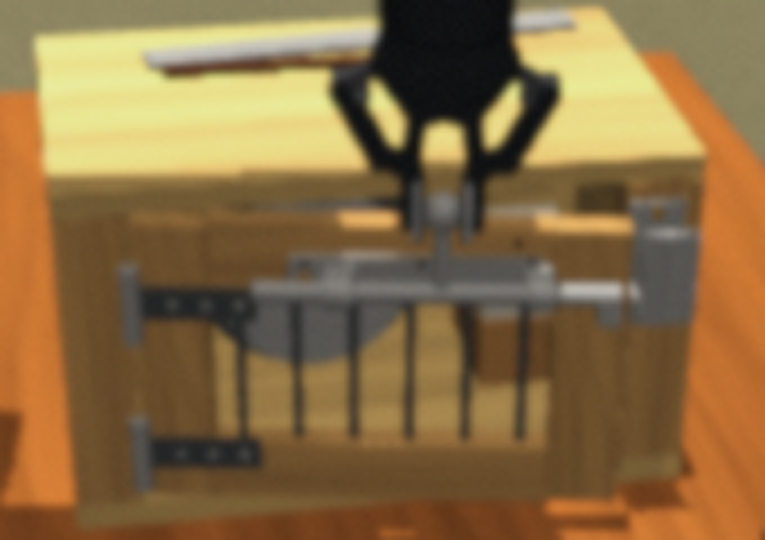

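The gate is following, at about 0.2 rad, with the expected spring force of 5.6 N. I'm continuing to about 0.4 rad.

```bash
python3 -m handwheel '[{"grip":12,"tx":3.7,"ty":0,"tz":-0.4,"wx":0,"wy":0.02,"wz":0},{"grip":12,"tx":5.5,"ty":0,"tz":-0.7,"wx":0,"wy":0.03,"wz":0},{"grip":12,"tx":5.5,"ty":0,"tz":-0.7,"wx":0,"wy":0.03,"wz":0},{"grip":12,"tx":5.5,"ty":0,"tz":-0.7,"wx":0,"wy":0.03,"wz":0},{"grip":12,"tx":5.5,"ty":0,"tz":-0.7,"wx":0,"wy":0.03,"wz":0},{"grip":12,"tx":5.5,"ty":0,"tz":-0.7,"wx":0,"wy":0.03,"wz":0},{"grip":12,"tx":3.7,"ty":0,"tz":-0.5,"wx":0,"wy":0.02,"wz":0},{"grip":12,"tx":2,"ty":0,"tz":-0.2,"wx":0,"wy":0.01,"wz":0},{"grip":12,"tx":0,"ty":0,"tz":0,"wx":0,"wy":0,"wz":0},{"grip":12,"tx":0,"ty":0,"tz":0,"wx":0,"wy":0,"wz":0}]'
python3 -m handwheel '[{"grip":12,"tx":0,"ty":0,"tz":0,"wx":0,"wy":0,"wz":0},{"grip":12,"tx":0,"ty":0,"tz":0,"wx":0,"wy":0,"wz":0},{"grip":12,"tx":0,"ty":0,"tz":0,"wx":0,"wy":0,"wz":0},{"grip":12,"tx":0,"ty":0,"tz":0,"wx":0,"wy":0,"wz":0},{"grip":12,"tx":0,"ty":0,"tz":0,"wx":0,"wy":0,"wz":0},{"grip":12,"tx":0,"ty":0,"tz":0,"wx":0,"wy":0,"wz":0}]'
python3 - <<'E'
from h import *
s=eyes.capture("side"); cv2.imwrite("pics/s12.png",s["pixels"][...,::-1]); cv2.imwrite("pics/s12c.png",cv2.resize(s["pixels"][120:240,225:395][...,::-1],None,fx=4.5,fy=4.5,interpolation=cv2.INTER_CUBIC))
t=eyes.capture("top"); cv2.imwrite("pics/t12.png",t["pixels"][...,::-1])
s0=sense(); print(s0["force"],s0["eef_pos"],s0["time_s"])
v=s0["eef_pos"][:2]-[387,90.3]; a0=np.arctan2(-25.5,184.2); print("angle est",a0-np.arctan2(v[1],v[0]),np.hypot(*v))
E
```

```text
time_s: 13.28
eef_pos: [548.6, -4.7, 217.8]
ee_rot: [0.385, -0.385, 0.593, -0.593]
force: [0.2, 4.0, -10.2]
grip_width: 0.245
time_s: 13.78
eef_pos: [548.7, -4.7, 217.8]
ee_rot: [-0.386, 0.385, -0.593, 0.593]
force: [1.1, 4.8, -10.9]
grip_width: 0.247
[  1.32773318   5.23040771 -10.39175764] [548.67330978  -4.67873764 217.77589375] 13.8833
angle est 0.3935955488311424 187.50791903023182
```

View pics/s12.png

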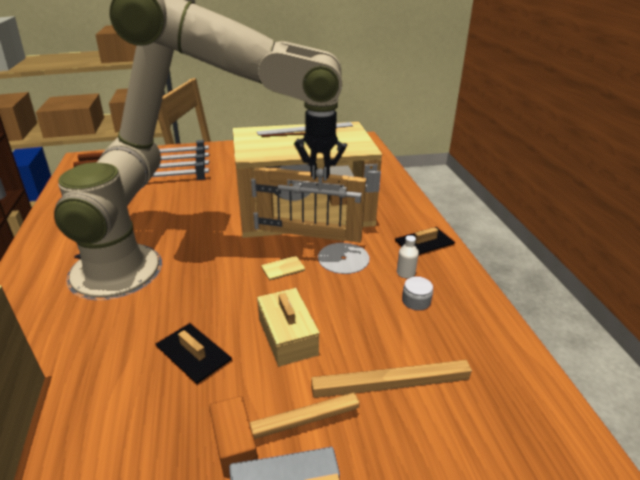

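View pics/t12.png

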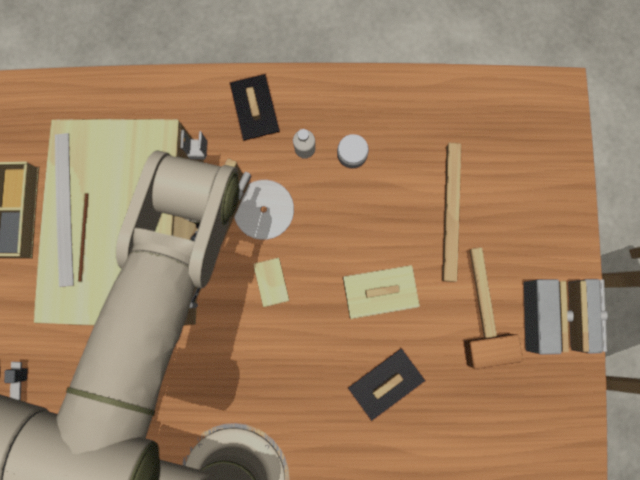

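View pics/s12c.png

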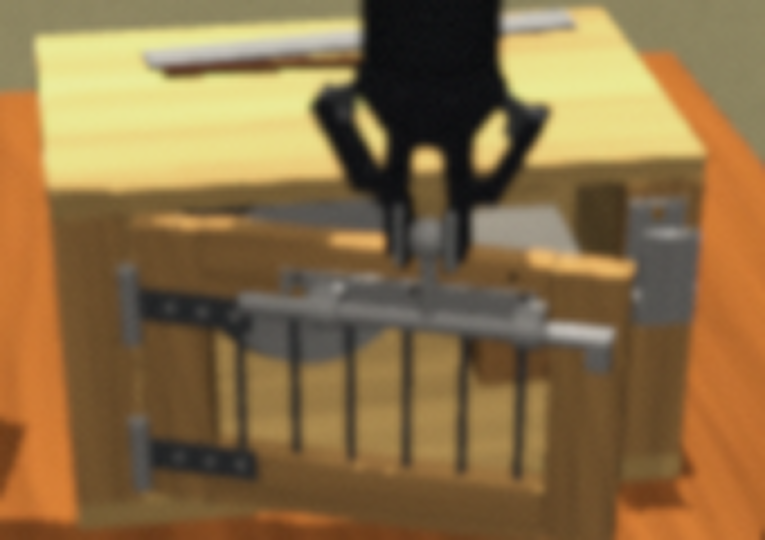

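The gate stands ajar and held, with its free-edge top corner at about (366,181) in the side view. The lid is on the box at (381,292) in the top view, and the bystanders look unmoved. I'm checking with numbers.

```bash
python3 - <<'E'
from h import *
t=eyes.capture("top"); s=eyes.capture("side")
H=np.array([387,90.3]); d=np.array([.9998,-.0187]); E0=H+300*d
e=onz(s,(225+634/4.5,120+276/4.5),213)[:2]; print("edge",e,"shut",E0,"ajar",np.linalg.norm(e-E0),"r",np.linalg.norm(e-H))
im=cv2.resize(t["pixels"],None,fx=4,fy=4,interpolation=cv2.INTER_CUBIC); hsv=cv2.cvtColor(im,cv2.COLOR_RGB2HSV)
m=((hsv[...,0]>20)&(hsv[...,0]<40)&(hsv[...,1]>35)&(hsv[...,1]<85)&(hsv[...,2]>150)).astype(np.uint8); m[:,:1300]=0; m[:,1720:]=0
cs,_=cv2.findContours(m,cv2.RETR_EXTERNAL,cv2.CHAIN_APPROX_NONE); c=max(cs,key=cv2.contourArea)[:,0]
P=np.array([onz(t,(p+.5)/4-.5,68)[:2] for p in c],np.float32); print("lid on box",cv2.minAreaRect(P))
a=cv2.imread("pics/top0.png").astype(int); b=t["pixels"][...,::-1].astype(int)
for n,(u0,v0,u1,v1) in dict(glue=(285,120,325,160),wax=(335,130,375,170),stool=(440,135,470,285),offcut=(250,255,295,308),mallet=(460,240,525,370)).items():
    print(n,np.abs(a-b)[v0:v1,u0:u1].mean().round(2))
print(sense()["eef_pos"],sense()["force"],np.abs(sense()["dq"]).max())
E
```

```text
edge [665.26425264 -29.44822184] shut [686.94  84.69] ajar 116.17818946533642 r 302.9366780858909
lid on box ((415.8677978515625, -322.31329345703125), (90.59320831298828, 150.3193359375), 9.538116455078125)
glue 1.5
wax 1.37
stool 1.49
offcut 3.74
mallet 1.59
[548.68040246  -4.69507085 217.80858744] [  1.20811231   5.29139112 -10.24817519] 0.0018013160458185996
```

The gate is 116 mm ajar and steady, and the lid lies within 1 mm and 0.1° of where the box was measured. I'm handing in.

```bash
python3 -c "
from rig import ctrl,sense
print(ctrl.finish_job()); s=sense(); print(s['time_s'],s['eef_pos'],s['force'])"
```

```text
the job is handed in; nothing more can be done
None
the job is handed in; nothing more can be done
```

The lid is seated on the box, and the gate is open and held by the bolt's knob. I handed the job in at about 14 s of the 58 s; no verdict was reported.

**Last checks before handing in:**
- **Lid:** its centre was about 1 mm from where I had measured the box mouth, and 0.1° off square. It looked flush all round in the side view, though I did not measure its seated height.
- **Box:** it looked unmoved in the side view. Afterwards the lid covered it, so only the lid's position vouches for it.
- **Gate:** it stood about 116 mm ajar by the side camera, or 0.39 rad by the arm's position (about 118 mm). The arm was still, and the tool felt about 5 N sideways from the spring.
- **Bolt:** I drew it back about 39 mm going by the arm's travel, and the nose was visibly clear of the keeper. The knob stayed pinched, with about 10 N of downward load on the tool.
- **Bystanders:** glue, wax tin, stool leg and mallet gave almost the same picture as at the start. The offcut differed slightly more (3.7 grey levels against about 1.5); it showed no visible shift, so I put that down to shadow. The blade looked in place, but I judged it only by eye because the arm partly hid it.

**What went wrong:** my first move call was refused because its rows left out some of the numbers. Nothing moved, and no check failed after that. My first knob fix from the top and side cameras disagreed by about 4 mm between the two rays. The wrist view settled it to within 1 pixel.

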